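# Brush out the dosing barrel and hold its spring gate open at the mark

### The job

Clean out the bench dosing dispenser: take the brush from its stand, push it straight down the dispenser's barrel until its guard is practically on the rim, draw it up more than half way out, push it down to the rim once more, and put it back down upright in its stand, fully seated, and let go of it. Then pull the spring-loaded slide gate out by its knob until the index bar on the blade lines up with the point of the clip on the guide rail, so that whatever the brush loosened can drop into the cup, and keep holding the knob there: the program finishes while holding it. Leave the steel cup standing under the outlet and do not disturb the dropper bottle, the marker or the loose cap.

Things in the scene. Friction and masses are not known exactly. Their poses are not given: they have to be found in the camera images.
- dispenser: Grey bench dosing dispenser, fixed. Foot plate 165 x 104 x 10 mm, two columns at its back, a flat slide-gate housing 82 mm wide at height 85 to 106 mm, and an upright steel barrel on it. Origin: on the table, under the barrel's axis. x points to its back (+x of the room at yaw 0), y to its left, z up. Two guide rails, 12 mm wide, reach forward from the housing to x = -122 mm at y = +/-33 mm, tops at height 101 mm; the left one (+y) is graduated every 5 mm.
- barrel_mouth (a point): Centre of the barrel's rim, 182 mm above the table, axes as the dispenser's. Barrel: bore 46 mm, rim 62 mm outside, open at the top, 85 mm deep down to the shut gate.
- cup_place (a point): Middle of the cup's place on the foot plate, 10 mm above the table, on the barrel's axis.
- steel_cup: Loose steel cup, 65 mm wide and 66 mm high, on the foot plate under the outlet. Origin: centre of its underside.
- gate_slide (a joint): Travel of the slide gate of the dispenser: 0 = shut, grows in metres as it is pulled out along the dispenser's -x, stop at 0.062. A spring always pulls it shut: 3.9 N when shut plus 130 N/m; light friction.
- gate_index (a point): Left end of the index bar, a narrow raised black bar (3 mm wide, with a screw in its broader inner end, across the blade) on top of the gate's blade; it travels with the gate. Shut, it lies at x = -50, y = 24, z = 98 mm in the dispenser's frame.
- gate: The slide gate with its knob: a flat steel blade 5 mm thick, 50 mm wide, with a neck 24 mm wide in front that carries the knob. Origin and axes as the dispenser's when shut; moves along -x of it.
- knob_foot (a point): Black upright knob fixed on the gate's front end: foot flange 28 mm wide and 7 mm high, ribbed grip 22 mm in diameter up to 42 mm, rounded head 27 mm up to 52 mm. This point: centre of its foot, on the blade, 96 mm above the table; shut, 150 mm in front (-x) of the barrel's axis. The blade under it is 24 mm wide.
- knob_grip (a point): On the knob's axis, 24 mm above its foot (120 mm above the table): middle of the ribbed grip.
- clip: Small brass clip with a thumbscrew, 10 mm wide along the rail, clamped on the left guide rail; its place along the rail differs from run to run and sets how far the gate is to be opened (25 to 50 mm). Fixed. Axes as the dispenser's.
- mark_tip (a point): Point of the clip, which points across to the blade: the mark. The gate is on the mark when gate_index has the same place along the dispenser's x axis.
- stand: Brush stand, fixed: steel tube, bore 46 mm, on a round foot of 90 mm. Origin: centre of the foot on the table.
- stand_mouth (a point): Centre of the stand's rim, 95 mm above the table; rim 58 mm outside.
- brush: Loose white barrel brush standing upright in the stand, 175 mm long, 80 g. Origin: lower tip; z runs up to the handle's end. From the tip up: bristles 40 mm across (stiff core 18 mm) to 60 mm, plug 36 mm across from 68 to 80 mm, round guard 62 mm across from 80 to 85 mm, round handle 24 mm across from 85 to 175 mm.
- brush_tip (a point): The brush's lower tip.
- brush_guard (a point): Centre of the underside of the guard, 80 mm above the tip. It rests on the stand's rim at the start. With the guard on the barrel's rim the tip is 5 mm above the gate.
- brush_grip (a point): Place to grip on the handle, 135 mm above the tip.
- dropper_bottle: Loose white dropper bottle with a black cap, 21 mm wide, 66 mm high, standing. Origin: centre of its underside. To be left alone.
- marker: Loose blue and white marker pen, 140 x 14 x 16 mm, lying on the table. To be left alone.
- cap: Loose screw cap, 47 mm wide and 19 mm high, lying on the table. To be left alone.

How it is judged:
On the way, in this order (a step that is already met when the one before it is completed fails the run):
1. the brush is down in the barrel, its guard within 15 mm of the rim (z of brush_guard in the frame of barrel_mouth between -0.006 and 0.015 m and horizontal distance between brush_guard and barrel_mouth below 0.012 m and angle between brush's own z axis and vertical below 0.2 rad), for 0.1 s.
2. the brush is drawn up over the barrel, its guard more than 42 mm above the rim (z of brush_guard in the frame of barrel_mouth above 0.042 m and horizontal distance between brush_guard and barrel_mouth below 0.03 m), for 0.05 s.
3. the brush is down in the barrel a second time (all of step 1), for 0.1 s.
4. the brush is seated upright in its stand and let go (horizontal distance between brush_guard and stand_mouth below 0.01 m and distance between brush_guard and stand_mouth below 0.012 m and angle between brush's own z axis and vertical below 0.12 rad and contact force between brush and the fingers below 0.2 N), for 0.2 s.
5. the gate is held by its knob with the index bar within 4 mm of the clip's point (x of gate_index in the frame of mark_tip between -0.004 and 0.004 m and (contact force between gate and the fingers above 1 N or contact force between gate and the arm above 1 N)), for 1 s.
At the end, for the whole second after the job is handed in: The robot holds the knob (over 1 N) with the gate still and its index bar within 4 mm of the clip's point along the slide; the brush stands seated in its stand, within 10 mm and 0.12 rad, not touched by the fingers; the cup stands within 15 mm of its place under the outlet (all of step 4 and all of step 5 and horizontal distance between steel_cup and cup_place below 0.015 m and angle between steel_cup's own z axis and vertical below 0.1 rad and height (world z) of steel_cup below 0.016 m and velocity of joint gate_slide between -0.01 and 0.01 m/s); the arm keeps its last pose, push and grip.
It fails at once if the cup is knocked off its place or tipped (horizontal distance between steel_cup and cup_place above 0.02 m or angle between steel_cup's own z axis and vertical above 0.3 rad).
It fails at once if the dropper bottle, the marker or the cap is disturbed (distance of any of dropper_bottle, marker, cap from where it was at the start of the episode above 0.03 m or angle between dropper_bottle's own z axis and vertical above 0.5 rad).
It also fails if it takes over 58 s, if anything falls off the work surface, if the arm or the gripper's body presses on something with over 40 N, if the wrist force passes 120 N, or if a joint passes its speed limit or range.

### The arm

A 6-joint arm with a two-finger parallel gripper is mounted at the origin on a cart in front of the work surface, level with it; the furniture and walls round the work are solid. World frame = base frame: x ahead of the robot, y to its left, z up, the work surface at z = 0. Lengths are in m, angles in rad, forces in N, time in s.
With the tool pointing down it reaches from about 0.35 to 0.775 m from the base axis. Payload 7.3 kg.
Tool frame: the origin (TCP) lies on the centre line of the jaws, within the pads' length; the fingertips stand tip_reach ahead of it and the grasp point (between the pads) lies 6 mm ahead of it (tip_reach is the distance from the TCP to the fingertips, in m); x points along the fingers, y is the direction in which the jaws open and shut, and the axes are right-handed (so a half turn about x gives the same grasp; the last joint's range is limited). The gripper opens to 92 mm and grips with 3 to 60 N. Pads are 19 mm wide; open, the fingers measure 130 mm over their backs; the gripper's body (75 mm by 190 mm) begins 47 mm behind the grasp point.
Start: joints at [1.037, 0.342, 1.524, -0, 1.275, -0.146], TCP at [0.199, 0.486, 0.252] pointing down, gripper open.
Joint ranges: [-2.53, 2.53], [-0.77, 2.02], [0.04, 2.7], [-1, 4.14], [0.28, 2.66], [-3.11, 3.11]. Speed limits (rad/s): [2.57, 2.57, 3.14, 3.14, 3.14, 3.14].

### API

Orientations are given as [roll, pitch, yaw] about the fixed x, y, z axes, in that order (R = Rz(yaw) Ry(pitch) Rx(roll)).
In Python, from cell import observe, read_camera, get_calibration, hand_in, tip_reach gives the robot as it stands. The module is installed in compiled form; this text tells all that it offers.
- The arm moves only by the shell command python3 -m crank 'ROWS' [FORCE]. ROWS is JSON, a list of rows, each an object of numbers: "fingers": the opening, from -1 (shut) to 1 (fully open); "tx", "ty", "tz": the shift along the tool's x, y, z in units of 40 mm (1.0 is 40 mm); "roll": the turn about the tool's x in units of 10 degrees (1.0 is 10 degrees). In form: [{"fingers": .., "tx": .., "ty": .., "tz": .., "roll": ..}, ...]. A call has exactly 8 rows; each row is the pose to reach, as a shift and turn from the pose commanded when the call began, along the tool's axes at that moment; what a row does not reach only later rows make up. A row lasts 1/8 s, in which the tool goes at most 62.5 mm and 10.7 degrees, less where a joint would pass 70% of its speed; a pose out of reach is approached as far as the arm can. A call with a gripper value outside its range is refused whole. The fingers move at their own pace and stop on an object; FORCE is the grip in N (left out, the last holds). Time passes only in rows, so rows that repeat a pose let the fingers close, or fill a call up. It gives the time, the measured TCP pose, the force and the opening at its end, in the units of the state.
- observe(): the state, without advancing time (a new reading comes with each control period).
- read_camera(name): name is "scene" or "top"; returns (picture, depth): 384x512x3 uint8, red, green, blue; 384x512 float32, m along the optical axis (not along the pixel's ray), 0 where there is no reading.
- get_calibration(name): a dict with "vertical_fov" (degrees; the focal length in pixels is half the picture's height over the tangent of half this angle, whatever the lens; pixels are square), "cx", "cy" (the principal point, pixels), "pose" (4x4, takes a point from camera to world coordinates). Camera axes: x right, y down, z forward; pixel columns grow to the right and rows downward; lengths in m; the calibration is good to about 2 mm. A picture is of the moment at which its call begins. get_calibration takes no time and is no camera call.
- hand_in(): hands the job in, once; it reports no verdict.
The state is a dict: "time": time; "qpos": joint angles; "qvel": joint speeds; "joint_efforts": joint torques, N m; "tool_pos": TCP position; "tool_rot": TCP orientation; "contact_force": force on the tool from outside, world axes, zero at the start; "torque": the same for the moment, N m; "opening": finger opening in m.
Only numpy, scipy, OpenCV 4.12 (cv2) and the standard library are available. Lean on these libraries where they do the work, as an engineer would, in place of code of your own. Each camera call takes 0.05 s, during which the arm holds its last target. There are 200 camera calls.

## Working session

There is one attempt and no reset: what is moved stays moved. The work goes in short steps, Python scripts to look and compute and a shell command to move; the robot and the scene stay as the last step left them, time stands still between calls to the robot, and variables do not carry over. Pictures are saved under pics/ and viewed, about 8 in all and at most 12, crops included, and the job is handed in when it is done.

```bash
mkdir -p pics
cat > h.py <<'E'
import numpy as np,cv2
from cell import *
def cam(n):
    c=get_calibration(n); f=192/np.tan(np.radians(c['vertical_fov'])/2); return f,c['cx'],c['cy'],np.array(c['pose'])
def plane(n,u,v,z):
    f,cx,cy,P=cam(n); d=P[:3,:3]@np.array([(u-cx)/f,(v-cy)/f,1]); o=P[:3,3]; return o+d*(z-o[2])/d[2]
def cloud(n,D):
    f,cx,cy,P=cam(n); v,u=np.mgrid[:384,:512]; p=np.stack([(u-cx)/f*D,(v-cy)/f*D,D],-1); return p@P[:3,:3].T+P[:3,3]
def proj(n,p):
    f,cx,cy,P=cam(n); q=P[:3,:3].T@(np.array(p)-P[:3,3]); return q[0]/q[2]*f+cx,q[1]/q[2]*f+cy
E
python3 - <<'E'
from h import *
for n in ['scene','top']:
    I,D=read_camera(n); np.savez(n+'0.npz',I=I,D=D)
    cv2.imwrite(f'pics/{n}0.png',cv2.resize(I[:,:,::-1],(800,600),interpolation=cv2.INTER_CUBIC))
    print(n,cam(n))
print(tip_reach() if callable(tip_reach) else tip_reach, observe())
E
```

```text
scene (np.float64(413.38866794186106), 254.46178672053023, 189.46909658554046, array([[ 0.80165112, -0.3598879 ,  0.47732189,  0.09980051],
       [-0.59772708, -0.49434766,  0.63114398, -0.4371405 ],
       [ 0.00882188, -0.7912655 , -0.6114091 ,  0.65110164],
       [ 0.        ,  0.        ,  0.        ,  1.        ]]))
top (np.float64(444.29089215290526), 253.6544563918511, 189.68346610845362, array([[ 0.02534443, -0.99626655,  0.08252647,  0.44379083],
       [-0.99941547, -0.02714587, -0.02078013,  0.13929748],
       [ 0.0229428 , -0.08195157, -0.9963722 ,  1.22099512],
       [ 0.        ,  0.        ,  0.        ,  1.        ]]))
0.025 {'time': 0.1, 'qpos': array([ 1.03701522e+00,  3.42616006e-01,  1.52493979e+00,  5.70194087e-05,
        1.27541740e+00, -1.45999481e-01]), 'qvel': array([-0.00158995, -0.00403706, -0.00267147,  0.00152351,  0.00208032,
        0.00085528]), 'joint_efforts': array([ 9.05940869e-04, -4.32004809e+01, -2.44694424e+01,  7.18954951e-02,
        5.26627118e-02, -7.40117343e-05]), 'tool_pos': array([0.19830998, 0.48573663, 0.25112729]), 'tool_rot': array([-1.75627231,  1.56941471, -2.14407057]), 'contact_force': array([ 0.01070102,  0.20487355, -1.50490564]), 'torque': array([-0.00125533, -0.03440966, -0.01221883]), 'opening': 0.09169073639888649}
```

View pics/scene0.png

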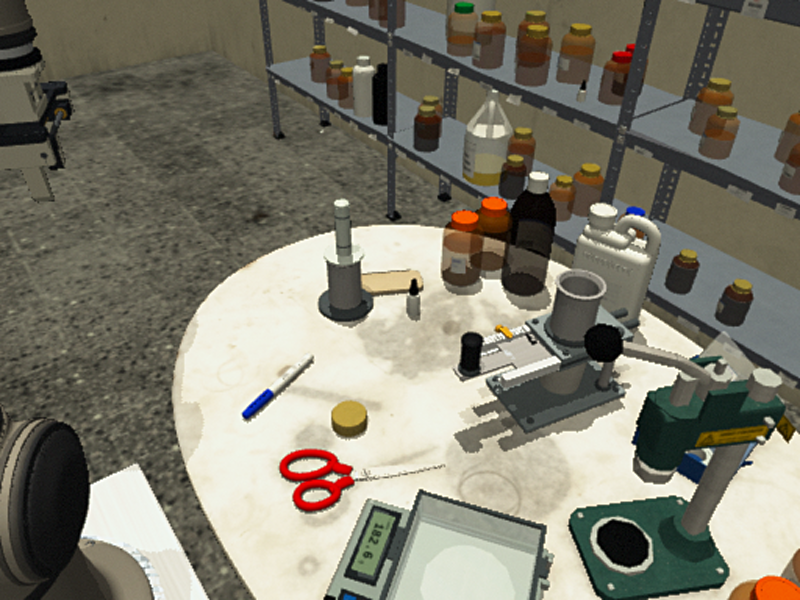

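View pics/top0.png

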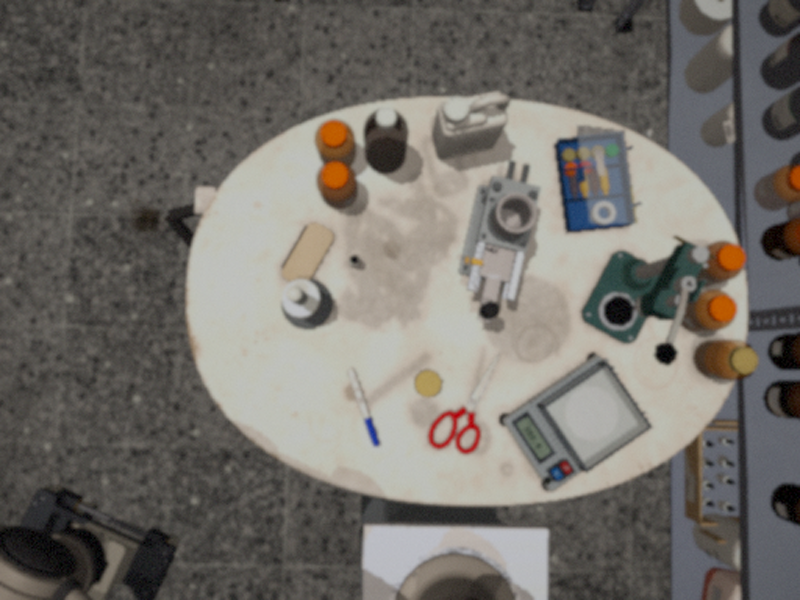

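The pictures (at 800x600) show:
- **scene:** brush in its stand at (343,210)-(345,310), bottle at (414,298), barrel rim at (580,285), knob at (470,352), clip at (503,332).
- **top:** barrel at (515,214), knob at (489,310), clip at (473,262), stand at (306,302).

Next I measure these points from depth and from rays.

```bash
cat > m.py <<'E'
from h import *
S={n:np.load(n+'0.npz') for n in ['scene','top']}
def fitc(p):
    A=np.c_[2*p,np.ones(len(p))]; s=np.linalg.lstsq(A,(p**2).sum(1),rcond=None)[0]; return s[:2],np.sqrt(s[2]+s[:2]@s[:2])
for n in S:
    I,D=S[n]['I'],S[n]['D']; W=cloud(n,D); ok=D>0
    def box(c,h,zl,zh): return ok&(abs(W[...,0]-c[0])<h)&(abs(W[...,1]-c[1])<h)&(W[...,2]>zl)&(W[...,2]<zh)
    print(n)
    k=.64
    for nm,(u,v),z,h,zl,zh in [('barrel rim',(515,214),.182,.05,.177,.188),('handle top',(298,293),.19,.03,.183,.2),('guard',(303,300),.1,.05,.096,.106),('knob',(489,310),.148,.03,.135,.152),('bottle',(356,262),.06,.03,.03,.07),('cap',(428,383),.019,.04,.012,.025)]:
        c=plane('top',u*k,v*k,z); m=box(c,h,zl,zh); p=W[m]
        print(nm,'ray',c.round(4),len(p), end=' ')
        if len(p)>8:
            (cc,r)=cv2.minEnclosingCircle(p[:,:2].astype(np.float32)); print('mean',p.mean(0).round(4),'enc',np.round(cc,4),round(r,4))
            if len(p)>30:
                f=fitc(p[:,:2]); print('   fit',f[0].round(4),f[1].round(4))
        else: print()
    hsv=cv2.cvtColor(I,cv2.COLOR_RGB2HSV)
    c=plane('top',473*k,262*k,.104); m=box(c,.04,.08,.14)&(hsv[...,1]>120)&(hsv[...,0]>8)&(hsv[...,0]<35)
    v,u=np.nonzero(m); print('clip',c.round(4),len(u),W[m].mean(0).round(4) if len(u) else '', list(zip(u,v,W[m].round(3).tolist()))[:0])
    for nm,(a,b) in {'rail/housing':(.099,.103)}.items():
        c=plane('top',500*k,250*k,.1); m=box(c,.09,a,b); print(nm,m.sum(),[x for x in cv2.minAreaRect(W[m][:,:2].astype(np.float32)*1000)])
E
python3 m.py
python3 - <<'E'
from h import *
I=np.load('scene0.npz')['I'][190:255,285:385]; J=np.load('top0.npz')['I'][105:210,285:355]
a=cv2.resize(I[:,:,::-1],None,fx=5,fy=5,interpolation=cv2.INTER_CUBIC)
b=cv2.resize(J[:,:,::-1],None,fx=4,fy=4,interpolation=cv2.INTER_CUBIC)
cv2.imwrite('pics/c1.png',np.hstack([cv2.copyMakeBorder(a,0,420-325,0,0,0),b]))
E
```

```text
scene
barrel rim ray [ 0.6606 -0.0599  0.182 ] 246 mean [ 0.6651 -0.062   0.1805] enc [ 0.6626 -0.0627] 0.032
   fit [ 0.6619 -0.064 ] 0.0276
handle top ray [0.5302 0.2641 0.19  ] 52 mean [0.5279 0.2659 0.1869] enc [0.5288 0.2671] 0.0107
   fit [0.5287 0.2672] 0.0078
guard ray [0.5267 0.2665 0.1   ] 244 mean [0.5254 0.2628 0.0996] enc [0.5303 0.2683] 0.0319
   fit [0.5288 0.2682] 0.0229
knob ray [ 0.5154 -0.0276  0.148 ] 151 mean [ 0.513  -0.0355  0.1453] enc [ 0.5155 -0.0334] 0.0133
   fit [ 0.5146 -0.0339] 0.0094
bottle ray [0.5961 0.1844 0.06  ] 85 mean [0.5996 0.1838 0.0458] enc [0.602  0.1862] 0.0111
   fit [0.601  0.1854] 0.0059
cap ray [0.3952 0.0559 0.019 ] 362 mean [0.3923 0.0521 0.0181] enc [0.394 0.054] 0.0244
   fit [0.3928 0.053 ] 0.0173
clip [ 0.5958 -0.0072  0.104 ] 52 [ 0.5956 -0.0107  0.1024] []
rail/housing 386 [(603.67919921875, -45.25462341308594), (93.22906494140625, 117.66307067871094), 76.0802230834961]
top
barrel rim ray [ 0.6606 -0.0599  0.182 ] 210 mean [ 0.6656 -0.0617  0.1811] enc [ 0.6643 -0.0612] 0.0314
   fit [ 0.6642 -0.0607] 0.0273
handle top ray [0.5302 0.2641 0.19  ] 74 mean [0.5312 0.272  0.1877] enc [0.5312 0.2727] 0.0114
   fit [0.5313 0.2722] 0.008
guard ray [0.5267 0.2665 0.1   ] 323 mean [0.5292 0.2703 0.0999] enc [0.5313 0.272 ] 0.031
   fit [0.5314 0.2731] 0.0241
knob ray [ 0.5154 -0.0276  0.148 ] 94 mean [ 0.5175 -0.0299  0.1472] enc [ 0.5179 -0.0302] 0.0136
   fit [ 0.5177 -0.03  ] 0.0095
bottle ray [0.5961 0.1844 0.06  ] 48 mean [0.6022 0.1894 0.0465] enc [0.6038 0.1898] 0.0106
   fit [0.6035 0.1898] 0.0073
cap ray [0.3952 0.0559 0.019 ] 238 mean [0.3958 0.0572 0.0186] enc [0.3958 0.0572] 0.0235
   fit [0.3959 0.0573] 0.0166
clip [ 0.5958 -0.0072  0.104 ] 17 [ 0.5973 -0.0092  0.1045] []
rail/housing 298 [(619.5607299804688, -45.461700439453125), (91.583251953125, 184.89260864257812), 76.38806915283203]
```

View pics/c1.png

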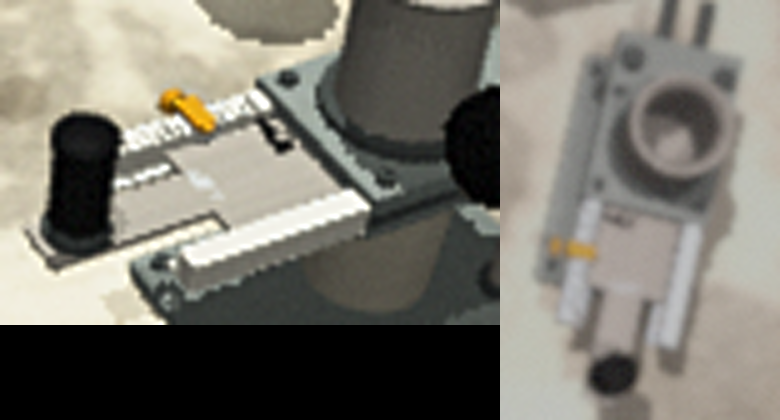

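In the crop, the clip tip is near (212,130) on the left and the index bar's left end near (263,122). Both cameras agree within about 4 mm, so I average them. The knob-to-barrel distance comes out at 150 mm, as it should. Now the tool-frame move.

```bash
cat >> h.py <<'E'
from scipy.spatial.transform import Rotation as Ro
def to(p):
    o=observe(); R=Ro.from_euler('xyz',o['tool_rot']).as_matrix(); d=R.T@(np.array(p)-o['tool_pos'])
    print('tcp',o['tool_pos'].round(4),'toolx',R[:,0].round(3),'tooly',R[:,1].round(3),'yaw y',np.degrees(np.arctan2(R[1,1],R[0,1])).round(1),'F',o['contact_force'].round(1),'open',round(o['opening'],4)); print('units',(d/.04).round(3))
E
python3 - <<'E'
from h import *
to([.530,.2698,.235]);to([.530,.2698,.156])
yaw=-.207; ex=np.array([np.cos(yaw),np.sin(yaw)])
a=plane('scene',327.4,216,.101);b=plane('scene',337.6,214.4,.098);print(a,b,(b-a)[:2]@ex)
B=np.array([.6635,-.062]);print('idx expected',B+ex*-.05+.024*np.array([-ex[1],ex[0]]))
f=np.load('scene0.npz')['I'];h=cv2.cvtColor(f,cv2.COLOR_RGB2HSV)
m=(h[...,1]>120)&(h[...,0]>8)&(h[...,0]<35);m[:200]=0;m[225:]=0;m[:,:310]=0;m[:,335:]=0
for r in range(204,220):print(r,np.nonzero(m[r])[0])
big=cv2.resize(f[195:232,305:355,::-1],None,fx=14,fy=14,interpolation=cv2.INTER_NEAREST);cv2.imwrite('pics/c2.png',big)
E
```

```text
tcp [0.1983 0.4857 0.2511] toolx [-0.001 -0.001 -1.   ] tooly [ 0.378  0.926 -0.001] yaw y 67.8 F [ 0.   0.2 -1.5] open 0.0917
units [ 0.403 -1.861  9.718]
tcp [0.1983 0.4857 0.2511] toolx [-0.001 -0.001 -1.   ] tooly [ 0.378  0.926 -0.001] yaw y 67.8 F [ 0.   0.2 -1.5] open 0.0917
units [ 2.378 -1.859  9.719]
[ 0.59580465 -0.02583169  0.101     ] [ 0.61881324 -0.03232442  0.098     ] 0.02385181254039068
idx expected [ 0.6195     -0.02823611]
204 []
205 []
206 []
207 []
208 [318 319 320]
209 [317 318 319 320 321 322 323 324]
210 [317 318 319 320 321 322 323 324]
211 [317 318 319 320 321 322 323 324 325]
212 [318 319 321 322 323 324 325 326]
213 [322 323 324 325 326 327]
214 [323 324 325 326 327]
215 [324 325 326 327]
216 [325 326]
217 []
218 []
219 []
```

View pics/c2.png

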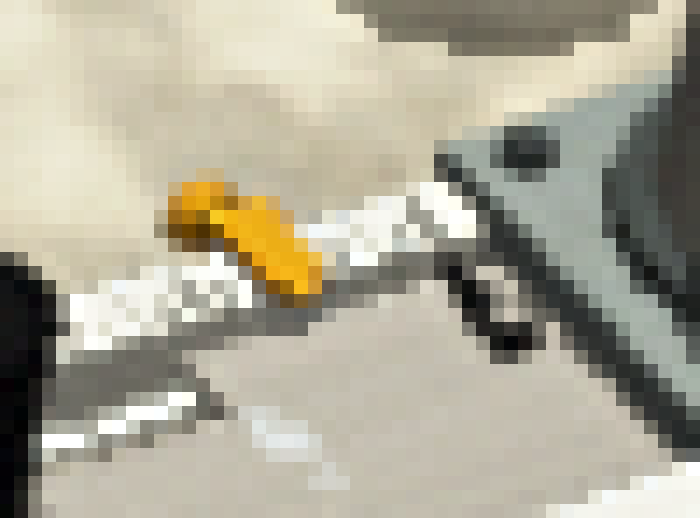

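Index bar's left end is at (337.5,214.2) and the clip tip at (326.5,215.8) in camera pixels, so the travel is about 25-28 mm. I'll refine that later and go to the brush now.

```bash
python3 -m crank '[{"fingers":1,"tx":0,"ty":-0.3,"tz":1.4},{"fingers":1,"tx":0,"ty":-0.6,"tz":2.8},{"fingers":1,"tx":0,"ty":-0.9,"tz":4.2},{"fingers":1,"tx":0,"ty":-1.2,"tz":5.6},{"fingers":1,"tx":0,"ty":-1.5,"tz":7.0},{"fingers":1,"tx":0,"ty":-1.7,"tz":8.4},{"fingers":1,"tx":0,"ty":-1.86,"tz":9.4},{"fingers":1,"tx":0.2,"ty":-1.86,"tz":9.72}]' 20
python3 - <<'E'
from h import *
to([.530,.2698,.156])
E
```

```text
tcp [0.1983 0.4857 0.2511] toolx [-0.001 -0.001 -1.   ] tooly [ 0.378  0.926 -0.001] yaw y 67.8 F [ 0.   0.2 -1.5] open 0.0917
units [ 2.378 -1.859  9.719]invalid input at $[0]: expected keys fingers, tx, ty, tz, roll
```

```bash
python3 -m crank '[{"fingers":1,"tx":0,"ty":-0.3,"tz":1.4,"roll":0},{"fingers":1,"tx":0,"ty":-0.6,"tz":2.8,"roll":0},{"fingers":1,"tx":0,"ty":-0.9,"tz":4.2,"roll":0},{"fingers":1,"tx":0,"ty":-1.2,"tz":5.6,"roll":0},{"fingers":1,"tx":0,"ty":-1.5,"tz":7.0,"roll":0},{"fingers":1,"tx":0,"ty":-1.7,"tz":8.4,"roll":0},{"fingers":1,"tx":0,"ty":-1.86,"tz":9.4,"roll":0},{"fingers":1,"tx":0.2,"ty":-1.86,"tz":9.72,"roll":0}]' 20
python3 - <<'E'
from h import *
to([.530,.2698,.156])
E
```

```text
time: 1.1
tool_pos: [0.5321, 0.2686, 0.2432]
tool_rot: [0.42, 1.57, 0.03]
contact_force: [0.2, 0.4, 1.0]
opening: 0.0918
tcp [0.5321 0.2686 0.2432] toolx [ 0.  0. -1.] tooly [0.381 0.925 0.   ] yaw y 67.6 F [0.2 0.4 1. ] open 0.0918
units [ 2.181  0.008 -0.061]
```

```bash
python3 -m crank '[{"fingers":1,"tx":0.6,"ty":0.01,"tz":-0.03,"roll":0},{"fingers":1,"tx":1.3,"ty":0.01,"tz":-0.05,"roll":0},{"fingers":1,"tx":1.9,"ty":0.01,"tz":-0.06,"roll":0},{"fingers":1,"tx":2.18,"ty":0.01,"tz":-0.06,"roll":0},{"fingers":0,"tx":2.18,"ty":0.01,"tz":-0.06,"roll":0},{"fingers":-1,"tx":2.18,"ty":0.01,"tz":-0.06,"roll":0},{"fingers":-1,"tx":2.18,"ty":0.01,"tz":-0.06,"roll":0},{"fingers":-1,"tx":2.18,"ty":0.01,"tz":-0.06,"roll":0}]' 30
python3 - <<'E'
from h import *
to([.530,.2698,.156])
E
```

```text
time: 2.1
tool_pos: [0.5285, 0.2715, 0.1572]
tool_rot: [0.78, 1.57, 0.392]
contact_force: [-0.2, -0.2, 0.6]
opening: 0.0563
tcp [0.5285 0.2715 0.1572] toolx [ 0.001  0.    -1.   ] tooly [0.378 0.926 0.001] yaw y 67.8 F [-0.2 -0.2  0.6] open 0.0563
units [ 0.029 -0.025  0.051]
```

```bash
python3 -m crank '[{"fingers":-1,"tx":0,"ty":0,"tz":0,"roll":0},{"fingers":-1,"tx":0,"ty":0,"tz":0,"roll":0},{"fingers":-1,"tx":0,"ty":0,"tz":0,"roll":0},{"fingers":-1,"tx":0,"ty":0,"tz":0,"roll":0},{"fingers":-1,"tx":0,"ty":0,"tz":0,"roll":0},{"fingers":-1,"tx":0,"ty":0,"tz":0,"roll":0},{"fingers":-1,"tx":0,"ty":0,"tz":0,"roll":0},{"fingers":-1,"tx":0,"ty":0,"tz":0,"roll":0}]' 30
python3 - <<'E'
from h import *
to([.530,.2698,.375])
E
```

```text
time: 3.1
tool_pos: [0.5282, 0.2714, 0.1565]
tool_rot: [2.142, 1.571, 1.754]
contact_force: [-0.3, 0.1, 0.3]
opening: 0.0238
tcp [0.5282 0.2714 0.1565] toolx [-0.  0. -1.] tooly [0.378 0.926 0.   ] yaw y 67.8 F [-0.3  0.1  0.3] open 0.0238
units [-5.462 -0.02   0.056]
```

```bash
python3 -m crank '[{"fingers":-1,"tx":-0.4,"ty":0,"tz":0,"roll":0},{"fingers":-1,"tx":-1.2,"ty":0,"tz":0,"roll":0},{"fingers":-1,"tx":-2.1,"ty":0,"tz":0,"roll":0},{"fingers":-1,"tx":-3,"ty":0,"tz":0,"roll":0},{"fingers":-1,"tx":-3.9,"ty":0,"tz":0,"roll":0},{"fingers":-1,"tx":-4.7,"ty":0,"tz":0,"roll":0},{"fingers":-1,"tx":-5.1,"ty":0,"tz":0,"roll":0},{"fingers":-1,"tx":-5.1,"ty":0,"tz":0,"roll":0}]' 30
python3 - <<'E'
from h import *
o=observe();print(o['tool_pos'],o['contact_force'],o['opening'])
I,D=read_camera('scene');W=cloud('scene',D)
z0=o['tool_pos'][2]-.0615+.005; m=(D>0)&(abs(W[...,0]-.53)<.06)&(abs(W[...,1]-.27)<.06)
for a,b in[(z0-.008,z0+.003),(z0-.1,z0-.02),(z0+.008,z0+.03)]:
    k=m&(W[...,2]>a)&(W[...,2]<b);p=W[k]; print(a,b,k.sum(),p.mean(0).round(4),cv2.minEnclosingCircle(p[:,:2].astype(np.float32)))
# seated vs moved: barrel target = seated tcp + rel
t=np.array([.5282,.2714])+[.1335,-.3318];print(t);to([*t,o['tool_pos'][2]])
cv2.imwrite('pics/s2.png',cv2.resize(I[:,:,::-1],(800,600)))
E
```

```text
time: 4.1
tool_pos: [0.5285, 0.2715, 0.3629]
tool_rot: [0.743, 1.567, 0.355]
contact_force: [0.2, -0.5, -0.8]
opening: 0.0236
[0.52846457 0.27152472 0.3628825 ] [ 0.18218343 -0.5315067  -0.82650254] 0.02356183512956315
0.29838250433751284 0.30938250433751285 247 [0.5251 0.2613 0.3057] ((0.5291392207145691, 0.26921719312667847), 0.03116813488304615)
0.20638250433751285 0.28638250433751283 380 [0.5282 0.2642 0.2557] ((0.5300831198692322, 0.26868167519569397), 0.021208787336945534)
0.31438250433751286 0.3363825043375128 115 [0.526  0.2622 0.3249] ((0.5285326242446899, 0.26697465777397156), 0.011904774233698845)
[ 0.6617 -0.0604]
tcp [0.5282 0.2714 0.3614] toolx [ 0.001  0.001 -1.   ] tooly [0.378 0.926 0.001] yaw y 67.8 F [ 0.3  0.  -1.2] open 0.0236
units [-0.038 -6.416  6.227]
```

View pics/s2.png

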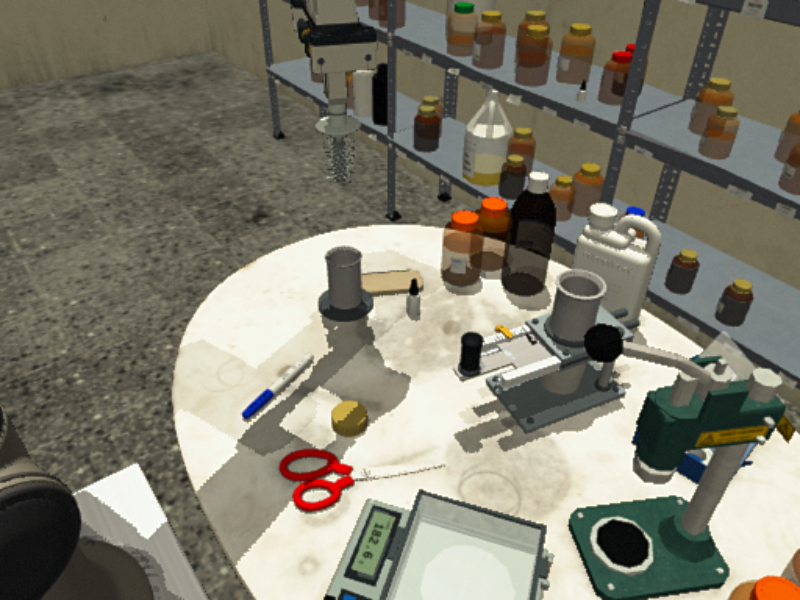

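The brush is held upright and the stand is empty at (345,280). I move over the barrel and turn the jaws 10 degrees on the way, ready for the knob.

```bash
python3 -m crank '[{"fingers":-1,"tx":0,"ty":-0.6,"tz":0.6,"roll":-0.2},{"fingers":-1,"tx":0,"ty":-1.5,"tz":1.5,"roll":-0.4},{"fingers":-1,"tx":0,"ty":-2.5,"tz":2.4,"roll":-0.6},{"fingers":-1,"tx":0,"ty":-3.5,"tz":3.4,"roll":-0.8},{"fingers":-1,"tx":0,"ty":-4.5,"tz":4.4,"roll":-1},{"fingers":-1,"tx":0,"ty":-5.5,"tz":5.3,"roll":-1},{"fingers":-1,"tx":0,"ty":-6.2,"tz":6.0,"roll":-1},{"fingers":-1,"tx":0,"ty":-6.42,"tz":6.23,"roll":-1}]' 30
cat > chk.py <<'E'
from h import *
o=observe();gz=o['tool_pos'][2]-.0615;t=o['tool_pos']
for n in['scene','top']:
    I,D=read_camera(n);W=cloud(n,D);b0=(D>0)&(abs(W[...,0]-.663)<.06)&(abs(W[...,1]+.061)<.06)
    for nm,a,b in[('guard',gz-.004,gz+.008),('bristle',gz-.079,gz-.02),('rim',.176,.188)]:
        k=b0&(W[...,2]>a)&(W[...,2]<b);p=W[k]
        if len(p)>9:c=cv2.minEnclosingCircle(p[:,:2].astype(np.float32));print(n,nm,len(p),np.round(c[0],4),round(c[1],4),p[:,2].min().round(3))
to([.6617,-.0604,.30])
E
python3 - <<'E'
exec(open('chk.py').read())
I,D=read_camera('scene');cv2.imwrite('pics/s3.png',cv2.resize(I[100:292,280:448,::-1],None,fx=3,fy=3))
E
```

```text
time: 5.15
tool_pos: [0.662, -0.063, 0.3586]
tool_rot: [-3.08, 1.568, 2.987]
contact_force: [-0.7, 0.2, -0.8]
opening: 0.0238
scene guard 409 [ 0.6629 -0.0643] 0.0318 0.297
scene bristle 534 [ 0.6634 -0.0641] 0.0214 0.219
scene rim 262 [ 0.6613 -0.0629] 0.0316 0.176
top guard 58 [ 0.66   -0.0599] 0.0304 0.296
top bristle 32 [ 0.6594 -0.0499] 0.0141 0.222
top rim 84 [ 0.6646 -0.0529] 0.0283 0.176
tcp [ 0.6618 -0.0614  0.3592] toolx [-0.002  0.001 -1.   ] tooly [0.213 0.977 0.   ] yaw y 77.7 F [-0.6  0.4 -0.4] open 0.0232
units [ 1.479  0.023 -0.005]
```

View pics/s3.png

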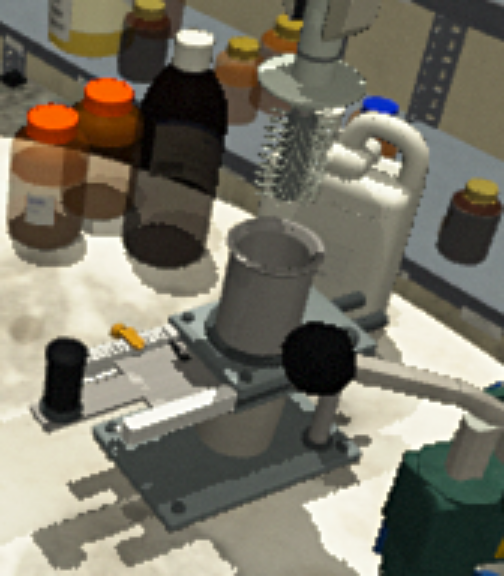

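The brush hangs over the bore: guard centre (0.663,-0.064), rim centre (0.662,-0.063) in the same view. I push it down.

```bash
python3 -m crank '[{"fingers":-1,"tx":0.2,"ty":0.03,"tz":0,"roll":0},{"fingers":-1,"tx":0.5,"ty":0.03,"tz":0,"roll":0},{"fingers":-1,"tx":0.8,"ty":0.03,"tz":0,"roll":0},{"fingers":-1,"tx":1.1,"ty":0.03,"tz":0,"roll":0},{"fingers":-1,"tx":1.4,"ty":0.03,"tz":0,"roll":0},{"fingers":-1,"tx":1.6,"ty":0.03,"tz":0,"roll":0},{"fingers":-1,"tx":1.8,"ty":0.03,"tz":0,"roll":0},{"fingers":-1,"tx":1.8,"ty":0.03,"tz":0,"roll":0}]' 40
python3 chk.py
```

```text
time: 6.3
tool_pos: [0.6619, -0.0594, 0.2878]
tool_rot: [3.059, 1.57, 2.846]
contact_force: [0.6, 0.5, -0.6]
opening: 0.0234
scene guard 391 [ 0.6624 -0.0608] 0.0314 0.227
scene bristle 908 [ 0.6615 -0.0635] 0.0313 0.148
scene rim 277 [ 0.6615 -0.0635] 0.0313 0.176
top guard 33 [ 0.6555 -0.0575] 0.0289 0.227
top bristle 79 [ 0.6607 -0.0586] 0.0299 0.147
top rim 49 [ 0.6607 -0.0586] 0.0299 0.176
tcp [ 0.6622 -0.0594  0.2888] toolx [ 0.001 -0.    -1.   ] tooly [0.212 0.977 0.   ] yaw y 77.8 F [ 0.5 -0.7 -0.5] open 0.0235
units [-0.279 -0.026 -0.007]
```

```bash
python3 -m crank '[{"fingers":-1,"tx":0.2,"ty":-0.04,"tz":0,"roll":0},{"fingers":-1,"tx":0.4,"ty":-0.04,"tz":0,"roll":0},{"fingers":-1,"tx":0.6,"ty":-0.04,"tz":0,"roll":0},{"fingers":-1,"tx":0.8,"ty":-0.04,"tz":0,"roll":0},{"fingers":-1,"tx":0.95,"ty":-0.04,"tz":0,"roll":0},{"fingers":-1,"tx":1.05,"ty":-0.04,"tz":0,"roll":0},{"fingers":-1,"tx":1.05,"ty":-0.04,"tz":0,"roll":0},{"fingers":-1,"tx":1.05,"ty":-0.04,"tz":0,"roll":0}]' 40
python3 chk.py
```

```text
time: 7.4
tool_pos: [0.6619, -0.061, 0.2468]
tool_rot: [0.132, 1.57, -0.081]
contact_force: [0.3, -0.3, -1.3]
opening: 0.0231
scene guard 424 [ 0.6613 -0.0632] 0.0319 0.181
scene bristle 830 [ 0.6718 -0.0661] 0.0598 0.106
scene rim 128 [ 0.6617 -0.0638] 0.0313 0.176
top guard 28 [ 0.6528 -0.0581] 0.0275 0.181
top bristle 215 [ 0.6736 -0.0534] 0.053 0.107
tcp [ 0.6619 -0.061   0.2469] toolx [ 0.001 -0.    -1.   ] tooly [0.212 0.977 0.   ] yaw y 77.8 F [ 1.2  0.2 -0.5] open 0.0234
units [-1.328  0.013 -0.006]
```

Guard is about 3 mm above the rim and centred, with no contact force. Now up 54 mm, then down again.

```bash
python3 -m crank '[{"fingers":-1,"tx":-0.3,"ty":0,"tz":0,"roll":0},{"fingers":-1,"tx":-0.7,"ty":0,"tz":0,"roll":0},{"fingers":-1,"tx":-1.1,"ty":0,"tz":0,"roll":0},{"fingers":-1,"tx":-1.35,"ty":0,"tz":0,"roll":0},{"fingers":-1,"tx":-1.35,"ty":0,"tz":0,"roll":0},{"fingers":-1,"tx":-1.35,"ty":0,"tz":0,"roll":0},{"fingers":-1,"tx":-1.35,"ty":0,"tz":0,"roll":0},{"fingers":-1,"tx":-1.35,"ty":0,"tz":0,"roll":0}]'
python3 -m crank '[{"fingers":-1,"tx":0.2,"ty":0,"tz":0,"roll":0},{"fingers":-1,"tx":0.5,"ty":0,"tz":0,"roll":0},{"fingers":-1,"tx":0.8,"ty":0,"tz":0,"roll":0},{"fingers":-1,"tx":1.1,"ty":0,"tz":0,"roll":0},{"fingers":-1,"tx":1.3,"ty":0,"tz":0,"roll":0},{"fingers":-1,"tx":1.37,"ty":0,"tz":0,"roll":0},{"fingers":-1,"tx":1.37,"ty":0,"tz":0,"roll":0},{"fingers":-1,"tx":1.37,"ty":0,"tz":0,"roll":0}]'
python3 chk.py
```

```text
time: 8.5
tool_pos: [0.6616, -0.0609, 0.3]
tool_rot: [3.039, 1.57, 2.825]
contact_force: [0.6, 1.0, -0.6]
opening: 0.0234
time: 9.5
tool_pos: [0.662, -0.061, 0.2463]
tool_rot: [0.068, 1.57, -0.145]
contact_force: [0.9, -0.2, -0.8]
opening: 0.0231
scene guard 436 [ 0.662 -0.064] 0.0318 0.181
scene bristle 909 [ 0.6765 -0.0649] 0.068 0.106
scene rim 155 [ 0.6626 -0.0633] 0.0316 0.176
top guard 28 [ 0.6513 -0.0591] 0.0281 0.181
top bristle 251 [ 0.6718 -0.0517] 0.0537 0.106
top rim 15 [ 0.6529 -0.0594] 0.028 0.179
tcp [ 0.6619 -0.061   0.2462] toolx [ 0.001 -0.    -1.   ] tooly [0.212 0.977 0.   ] yaw y 77.8 F [ 1.4  0.3 -1. ] open 0.0234
units [-1.345  0.013 -0.007]
```

```bash
python3 -m crank '[{"fingers":-1,"tx":-0.3,"ty":0,"tz":0,"roll":0},{"fingers":-1,"tx":-0.8,"ty":0,"tz":0,"roll":0},{"fingers":-1,"tx":-1.3,"ty":0,"tz":0,"roll":0},{"fingers":-1,"tx":-1.8,"ty":0,"tz":0,"roll":0},{"fingers":-1,"tx":-2.3,"ty":0,"tz":0,"roll":0},{"fingers":-1,"tx":-2.7,"ty":0,"tz":0,"roll":0},{"fingers":-1,"tx":-2.9,"ty":0,"tz":0,"roll":0},{"fingers":-1,"tx":-2.9,"ty":0,"tz":0,"roll":0}]'
python3 - <<'E'
from h import *
to([.5285,.2714,.36])
E
```

```text
time: 10.6
tool_pos: [0.6619, -0.061, 0.3625]
tool_rot: [0.072, 1.569, -0.141]
contact_force: [-0.7, -0.8, -0.3]
opening: 0.0232
tcp [ 0.6619 -0.061   0.3625] toolx [ 0.001 -0.    -1.   ] tooly [0.212 0.977 0.   ] yaw y 77.8 F [-0.7 -0.8 -0.3] open 0.0232
units [ 0.057  7.415 -5.017]
```

```bash
python3 -m crank '[{"fingers":-1,"tx":0,"ty":0.6,"tz":-0.4,"roll":0},{"fingers":-1,"tx":0,"ty":1.7,"tz":-1.15,"roll":0},{"fingers":-1,"tx":0,"ty":2.8,"tz":-1.9,"roll":0},{"fingers":-1,"tx":0,"ty":3.9,"tz":-2.65,"roll":0},{"fingers":-1,"tx":0,"ty":5.0,"tz":-3.4,"roll":0},{"fingers":-1,"tx":0,"ty":6.1,"tz":-4.1,"roll":0},{"fingers":-1,"tx":0,"ty":7.1,"tz":-4.8,"roll":0},{"fingers":-1,"tx":0,"ty":7.41,"tz":-5.02,"roll":0}]'
sed -i 's/abs(W\[...,0\]-.663)<.06)&(abs(W\[...,1\]+.061)/abs(W[...,0]-.53)<.06)\&(abs(W[...,1]-.27)/; s/.176,.188/.09,.1/; s/.6617,-.0604,.30/.5283,.2714,.1565/' chk.py; python3 chk.py
```

```text
time: 11.6
tool_pos: [0.5267, 0.2736, 0.3612]
tool_rot: [-3.001, 1.57, 3.072]
contact_force: [-0.7, 0.3, -0.8]
opening: 0.0234
scene guard 248 [0.5274 0.2706] 0.031 0.298
scene bristle 371 [0.5269 0.2716] 0.0215 0.221
scene rim 123 [0.5268 0.2694] 0.0303 0.09
tcp [0.5275 0.2723 0.3613] toolx [-0.001 -0.    -1.   ] tooly [ 0.209  0.978 -0.   ] yaw y 77.9 F [ 0.5 -0.9  0. ] open 0.0238
units [ 5.119 -0.016  0.027]
```

```bash
python3 -m crank '[{"fingers":-1,"tx":0.5,"ty":-0.02,"tz":0.02,"roll":0},{"fingers":-1,"tx":1.2,"ty":-0.02,"tz":0.02,"roll":0},{"fingers":-1,"tx":1.9,"ty":-0.02,"tz":0.02,"roll":0},{"fingers":-1,"tx":2.5,"ty":-0.02,"tz":0.02,"roll":0},{"fingers":-1,"tx":3.1,"ty":-0.02,"tz":0.02,"roll":0},{"fingers":-1,"tx":3.6,"ty":-0.02,"tz":0.02,"roll":0},{"fingers":-1,"tx":4.0,"ty":-0.02,"tz":0.02,"roll":0},{"fingers":-1,"tx":4.0,"ty":-0.02,"tz":0.02,"roll":0}]'
python3 chk.py
```

```text
time: 12.7
tool_pos: [0.5287, 0.2691, 0.2004]
tool_rot: [-2.522, 1.568, -2.737]
contact_force: [-0.5, -0.8, -0.3]
opening: 0.0232
scene guard 239 [0.5285 0.2676] 0.032 0.138
scene bristle 516 [0.527  0.2681] 0.0296 0.06
scene rim 134 [0.527  0.2681] 0.0296 0.09
tcp [0.5294 0.2699 0.2023] toolx [ 0.001  0.    -1.   ] tooly [0.212 0.977 0.   ] yaw y 77.7 F [-1.  -0.3 -0. ] open 0.0234
units [ 1.144  0.03  -0.036]
```

```bash
python3 -m crank '[{"fingers":-1,"tx":0.2,"ty":0.03,"tz":0,"roll":0},{"fingers":-1,"tx":0.4,"ty":0.03,"tz":0,"roll":0},{"fingers":-1,"tx":0.6,"ty":0.03,"tz":0,"roll":0},{"fingers":-1,"tx":0.8,"ty":0.03,"tz":0,"roll":0},{"fingers":-1,"tx":0.95,"ty":0.03,"tz":0,"roll":0},{"fingers":-1,"tx":1.05,"ty":0.03,"tz":0,"roll":0},{"fingers":-1,"tx":1.11,"ty":0.03,"tz":0,"roll":0},{"fingers":-1,"tx":1.11,"ty":0.03,"tz":0,"roll":0}]'
python3 chk.py
```

```text
time: 13.8
tool_pos: [0.5291, 0.2715, 0.1573]
tool_rot: [1.511, 1.571, 1.298]
contact_force: [-0.0, -1.0, 0.1]
opening: 0.0235
scene guard 265 [0.5297 0.2675] 0.0322 0.092
scene bristle 412 [0.5258 0.2658] 0.0266 0.017
scene rim 139 [0.5297 0.2675] 0.0322 0.09
tcp [0.5292 0.2715 0.1576] toolx [ 0.  0. -1.] tooly [0.212 0.977 0.   ] yaw y 77.8 F [-0.2  0.3  0. ] open 0.0234
units [ 0.027 -0.008 -0.022]
```

Seated. I release it (fingers to 0.2) and then rise.

```bash
python3 -m crank '[{"fingers":-0.3,"tx":0,"ty":0,"tz":0,"roll":0},{"fingers":0.3,"tx":0,"ty":0,"tz":0,"roll":0},{"fingers":0.3,"tx":0,"ty":0,"tz":0,"roll":0},{"fingers":0.3,"tx":0,"ty":0,"tz":0,"roll":0},{"fingers":0.3,"tx":0,"ty":0,"tz":0,"roll":0},{"fingers":0.3,"tx":0,"ty":0,"tz":0,"roll":0},{"fingers":0.3,"tx":0,"ty":0,"tz":0,"roll":0},{"fingers":0.3,"tx":0,"ty":0,"tz":0,"roll":0}]'
python3 -m crank '[{"fingers":0.3,"tx":-0.3,"ty":0,"tz":0,"roll":0},{"fingers":0.3,"tx":-0.8,"ty":0,"tz":0,"roll":0},{"fingers":0.3,"tx":-1.4,"ty":0,"tz":0,"roll":0},{"fingers":0.3,"tx":-2,"ty":0,"tz":0,"roll":0},{"fingers":0.3,"tx":-2.4,"ty":0,"tz":0,"roll":0},{"fingers":0.3,"tx":-2.6,"ty":0,"tz":0,"roll":0},{"fingers":0.3,"tx":-2.6,"ty":0,"tz":0,"roll":0},{"fingers":0.3,"tx":-2.6,"ty":0,"tz":0,"roll":0}]'
python3 chk.py
python3 - <<'E'
from h import *
I,D=read_camera('scene');cv2.imwrite('pics/s4.png',cv2.resize(I[90:290,180:430,::-1],None,fx=3,fy=3))
to([.5172,-.0316,.24])
E
```

```text
time: 14.9
tool_pos: [0.5291, 0.2715, 0.1573]
tool_rot: [1.278, 1.571, 1.065]
contact_force: [0.9, 0.5, 0.7]
opening: 0.06
time: 15.9
tool_pos: [0.5288, 0.2713, 0.2604]
tool_rot: [-2.617, 1.569, -2.83]
contact_force: [0.0, -1.0, 0.1]
opening: 0.0601
scene bristle 231 [0.5296 0.2677] 0.0124 0.12
scene rim 184 [0.5297 0.2684] 0.031 0.09
tcp [0.5288 0.2713 0.2604] toolx [-0.002 -0.001 -1.   ] tooly [ 0.212  0.977 -0.001] yaw y 77.8 F [-0.3  0.2 -0.4] open 0.0599
units [ 2.598e+00  1.000e-03 -9.000e-03]
tcp [0.5289 0.2714 0.2606] toolx [-0.001 -0.    -1.   ] tooly [ 0.212  0.977 -0.001] yaw y 77.8 F [ 0.4 -0.4  1.1] open 0.0596
units [ 0.518 -7.464  1.318]
```

View pics/s4.png

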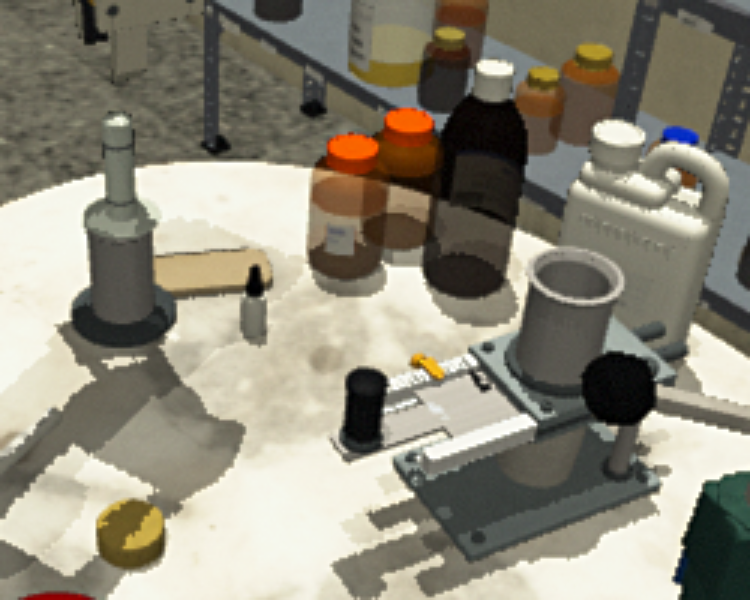

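The brush is back in its stand, upright. Guard centre in the scene view matches the start within 1 mm. Now to the knob.

```bash
python3 -m crank '[{"fingers":0.4,"tx":0,"ty":-0.6,"tz":0.1,"roll":0},{"fingers":0.4,"tx":0,"ty":-1.7,"tz":0.3,"roll":0},{"fingers":0.4,"tx":0,"ty":-2.8,"tz":0.5,"roll":0},{"fingers":0.4,"tx":0,"ty":-3.9,"tz":0.7,"roll":0},{"fingers":0.4,"tx":0,"ty":-5.0,"tz":0.9,"roll":0},{"fingers":0.4,"tx":0,"ty":-6.1,"tz":1.1,"roll":0},{"fingers":0.4,"tx":0.2,"ty":-7.1,"tz":1.3,"roll":0},{"fingers":0.4,"tx":0.5,"ty":-7.46,"tz":1.36,"roll":0}]'
python3 - <<'E'
from h import *
to([.515,-.0308,.127])
E
```

```text
time: 17.05
tool_pos: [0.5191, -0.0336, 0.2409]
tool_rot: [-0.098, 1.57, -0.314]
contact_force: [-0.5, 0.5, 0.1]
opening: 0.0645
tcp [ 0.5191 -0.0336  0.2409] toolx [ 0. -0. -1.] tooly [ 0.214  0.977 -0.   ] yaw y 77.6 F [-0.5  0.5  0.1] open 0.0645
units [ 2.848  0.046 -0.116]
```

```bash
python3 -m crank '[{"fingers":0.4,"tx":0.5,"ty":0.03,"tz":-0.07,"roll":0},{"fingers":0.4,"tx":1.2,"ty":0.03,"tz":-0.07,"roll":0},{"fingers":0.4,"tx":1.9,"ty":0.03,"tz":-0.07,"roll":0},{"fingers":0.4,"tx":2.5,"ty":0.03,"tz":-0.07,"roll":0},{"fingers":0.4,"tx":2.84,"ty":0.03,"tz":-0.07,"roll":0},{"fingers":0.4,"tx":2.84,"ty":0.03,"tz":-0.07,"roll":0},{"fingers":-0.4,"tx":2.84,"ty":0.03,"tz":-0.07,"roll":0},{"fingers":-1,"tx":2.84,"ty":0.03,"tz":-0.07,"roll":0}]' 50
python3 -m crank '[{"fingers":-1,"tx":0,"ty":0,"tz":0,"roll":0},{"fingers":-1,"tx":0,"ty":0,"tz":0,"roll":0},{"fingers":-1,"tx":0,"ty":0,"tz":0,"roll":0},{"fingers":-1,"tx":0,"ty":0,"tz":0,"roll":0},{"fingers":-1,"tx":0,"ty":0,"tz":0,"roll":0},{"fingers":-1,"tx":0,"ty":0,"tz":0,"roll":0},{"fingers":-1,"tx":0,"ty":0,"tz":0,"roll":0},{"fingers":-1,"tx":0,"ty":0,"tz":0,"roll":0}]' 50
python3 - <<'E'
from h import *
to([.515,-.0308,.127])
E
```

```text
time: 18.05
tool_pos: [0.5172, -0.03, 0.1286]
tool_rot: [0.069, 1.569, -0.144]
contact_force: [0.0, -0.3, -0.8]
opening: 0.0488
time: 19.05
tool_pos: [0.5164, -0.0316, 0.128]
tool_rot: [-1.451, 1.568, -1.664]
contact_force: [-2.6, -9.5, 2.1]
opening: 0.0243
tcp [ 0.5164 -0.0316  0.128 ] toolx [-0.    -0.003 -1.   ] tooly [ 0.212  0.977 -0.003] yaw y 77.8 F [-2.6 -9.5  2.1] open 0.0243
units [ 0.026  0.012 -0.039]
```

```bash
python3 -m crank '[{"fingers":-1,"tx":0,"ty":-0.03,"tz":0,"roll":0},{"fingers":-1,"tx":0,"ty":-0.03,"tz":-0.1,"roll":0},{"fingers":-1,"tx":0,"ty":-0.03,"tz":-0.2,"roll":0},{"fingers":-1,"tx":0,"ty":-0.03,"tz":-0.3,"roll":0},{"fingers":-1,"tx":0,"ty":-0.03,"tz":-0.4,"roll":0},{"fingers":-1,"tx":0,"ty":-0.03,"tz":-0.5,"roll":0},{"fingers":-1,"tx":0,"ty":-0.03,"tz":-0.5,"roll":0},{"fingers":-1,"tx":0,"ty":-0.03,"tz":-0.5,"roll":0}]' 50
cat > look.py <<'E'
from h import *
import sys
o=observe();p0=np.array([.5164,-.0316]);print('pulled',((o['tool_pos'][:2]-p0)@[-.978,.208]).round(4))
to([.515,-.0308,.127])
I,_=read_camera('scene');J,_=read_camera('top');np.savez(sys.argv[1]+'.npz',I=I,J=J)
a=cv2.resize(I[190:235,290:360,::-1],None,fx=10,fy=10,interpolation=cv2.INTER_CUBIC)[:,:400+0]
a=cv2.resize(I[195:235,305:355,::-1],None,fx=8,fy=8,interpolation=cv2.INTER_NEAREST)
b=cv2.resize(J[150:200,293:338,::-1],None,fx=8,fy=8,interpolation=cv2.INTER_NEAREST)
a=cv2.copyMakeBorder(a,0,80,0,0,0)
cv2.imwrite('pics/'+sys.argv[1]+'.png',np.hstack([a,b]))
E
python3 look.py k1
```

```text
time: 20.05
tool_pos: [0.4982, -0.0278, 0.128]
tool_rot: [-0.228, 1.567, -0.441]
contact_force: [5.1, -5.6, -3.4]
opening: 0.0238
pulled 0.0186
tcp [ 0.4982 -0.0278  0.128 ] toolx [ 0.004 -0.002 -1.   ] tooly [ 0.212  0.977 -0.001] yaw y 77.8 F [ 5.1 -5.6 -3.4] open 0.0238
units [0.028 0.016 0.425]
```

View pics/k1.png

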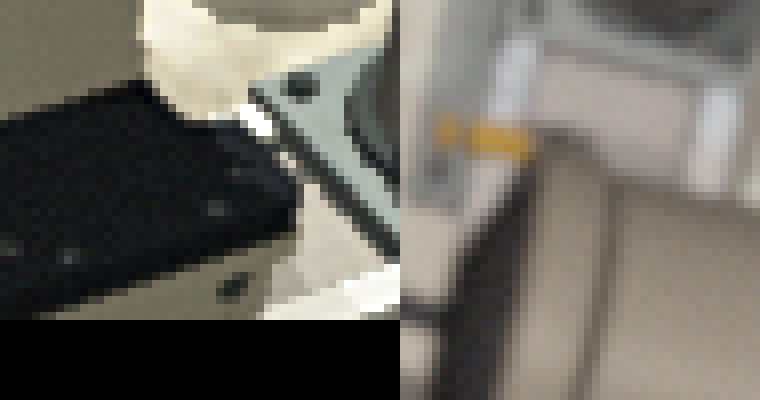

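Top crop: clip tip at about (537,148), index bar at about (560-595,130-148), slightly short of the clip's line. The scene view is hidden by the gripper. I'll quantify the offset with intensity profiles along the slide axis.

```bash
cat > prof.py <<'E'
from h import *
import sys
B=np.array([.6643,-.0612])  # barrel as seen by top cam
yaw=-.208;ex=np.array([np.cos(yaw),np.sin(yaw)]);ey=np.array([-ex[1],ex[0]])
xs=np.arange(-.100,-.040,.001)
def prof(J,y,z,ch):
    pts=np.array([proj('top',[*(B+x*ex+y*ey),z]) for x in xs],np.float32)
    return cv2.remap(J[...,ch].astype(np.float32),pts[None,:,0],pts[None,:,1],cv2.INTER_CUBIC)[0]
def show(nm,J):
    for y in (.014,.017,.020,.022):
        p=prof(J,y,.098,1);print(nm,'bar y',y,dict(zip((xs[::2]*1000).round().astype(int).tolist(),p[::2].round().astype(int).tolist())))
    for y in (.026,.029,.033,.038):
        d=prof(J,y,.103,0)-prof(J,y,.103,2);d=np.clip(d-40,0,None);print(nm,'clip y',y,'x',((d*xs).sum()/max(d.sum(),1)*1000).round(2),d.max().round())
if __name__=='__main__':
    show('0',np.load('top0.npz')['I']);show(sys.argv[1],np.load(sys.argv[1]+'.npz')['J'])
    S=np.load('scene0.npz');W=cloud('scene',S['D'])
    for v,u in[(216,325),(216,326),(215,327),(215,326),(214,326),(213,325),(212,323),(214,337),(215,338),(216,339)]:
        q=W[v,u];r=q[:2]-[.6626,-.0627];print(u,v,'x',(r@ex*1000).round(1),'y',(r@ey*1000).round(1),q[2].round(4))
E
python3 prof.py k1
```

```text
0 bar y 0.014 {-100: 103, -98: 114, -96: 132, -94: 148, -92: 160, -90: 164, -88: 162, -86: 160, -84: 161, -82: 161, -80: 161, -78: 160, -76: 159, -74: 161, -72: 161, -70: 160, -68: 160, -66: 160, -64: 161, -62: 158, -60: 158, -58: 157, -56: 151, -54: 132, -52: 105, -50: 95, -48: 105, -46: 120, -44: 125, -42: 123}
0 bar y 0.017 {-100: 85, -98: 93, -96: 120, -94: 145, -92: 157, -90: 164, -88: 163, -86: 161, -84: 164, -82: 163, -80: 161, -78: 160, -76: 162, -74: 161, -72: 162, -70: 164, -68: 162, -66: 160, -64: 161, -62: 163, -60: 161, -58: 162, -56: 155, -54: 136, -52: 112, -50: 103, -48: 116, -46: 132, -44: 133, -42: 127}
0 bar y 0.02 {-100: 111, -98: 108, -96: 120, -94: 143, -92: 157, -90: 163, -88: 164, -86: 163, -84: 162, -82: 161, -80: 157, -78: 153, -76: 154, -74: 158, -72: 161, -70: 162, -68: 162, -66: 161, -64: 160, -62: 161, -60: 161, -58: 159, -56: 157, -54: 142, -52: 122, -50: 111, -48: 122, -46: 134, -44: 133, -42: 125}
0 bar y 0.022 {-100: 137, -98: 132, -96: 134, -94: 146, -92: 156, -90: 160, -88: 161, -86: 161, -84: 157, -82: 153, -80: 150, -78: 145, -76: 147, -74: 153, 
[... 1214 characters left out ...]
, -98: 46, -96: 39, -94: 34, -92: 33, -90: 42, -88: 54, -86: 59, -84: 63, -82: 70, -80: 75, -78: 87, -76: 104, -74: 113, -72: 113, -70: 109, -68: 114, -66: 133, -64: 152, -62: 163, -60: 166, -58: 167, -56: 169, -54: 169, -52: 168, -50: 164, -48: 162, -46: 153, -44: 140, -42: 133}
k1 clip y 0.026 x -75.53 59.0
k1 clip y 0.029 x -75.39 78.0
k1 clip y 0.033 x -75.51 79.0
k1 clip y 0.038 x -75.86 75.0
325 216 x -77.2 y 24.5 0.1008
326 216 x -76.9 y 21.7 0.1029
327 215 x -72.4 y 24.8 0.1015
326 215 x -75.0 y 24.6 0.1026
326 214 x -74.6 y 25.6 0.1042
325 213 x -75.2 y 28.5 0.1049
323 212 x -78.4 y 31.3 0.1064
337 214 x -50.0 y 21.6 0.0987
338 215 x -51.0 y 16.9 0.1001
339 216 x -49.9 y 14.6 0.0988
```

Top view gives the shut index at -50.0 mm, as stated, and the clip at -75.5 mm, so the travel is 25.5 mm. The index is now at about -69.5, so 6 mm more.

```bash
python3 -m crank '[{"fingers":-1,"tx":0,"ty":0,"tz":-0.05,"roll":0},{"fingers":-1,"tx":0,"ty":0,"tz":-0.1,"roll":0},{"fingers":-1,"tx":0,"ty":0,"tz":-0.16,"roll":0},{"fingers":-1,"tx":0,"ty":0,"tz":-0.16,"roll":0},{"fingers":-1,"tx":0,"ty":0,"tz":-0.16,"roll":0},{"fingers":-1,"tx":0,"ty":0,"tz":-0.16,"roll":0},{"fingers":-1,"tx":0,"ty":0,"tz":-0.16,"roll":0},{"fingers":-1,"tx":0,"ty":0,"tz":-0.16,"roll":0}]' 50
python3 look.py k2; python3 prof.py k2|grep k2
```

```text
time: 21.15
tool_pos: [0.4922, -0.0266, 0.1281]
tool_rot: [-0.225, 1.566, -0.438]
contact_force: [5.7, -6.5, -3.9]
opening: 0.0241
pulled 0.0247
tcp [ 0.4922 -0.0266  0.1281] toolx [ 0.004 -0.002 -1.   ] tooly [ 0.212  0.977 -0.001] yaw y 77.8 F [ 5.7 -6.5 -3.9] open 0.0241
units [0.029 0.017 0.579]
k2 bar y 0.014 {-100: 110, -98: 111, -96: 113, -94: 109, -92: 108, -90: 108, -88: 105, -86: 103, -84: 98, -82: 92, -80: 84, -78: 75, -76: 73, -74: 91, -72: 121, -70: 147, -68: 163, -66: 169, -64: 169, -62: 169, -60: 169, -58: 169, -56: 168, -54: 169, -52: 168, -50: 167, -48: 166, -46: 161, -44: 148, -42: 135}
k2 bar y 0.017 {-100: 85, -98: 87, -96: 88, -94: 91, -92: 88, -90: 89, -88: 92, -86: 97, -84: 90, -82: 94, -80: 97, -78: 89, -76: 82, -74: 102, -72: 131, -70: 152, -68: 165, -66: 170, -64: 171, -62: 170, -60: 170, -58: 170, -56: 170, -54: 169, -52: 169, -50: 169, -48: 167, -46: 161, -44: 151, -42: 137}
k2 bar y 0.02 {-100: 53, -98: 54, -96: 57, -94: 61, -92: 68, -90: 73, -88: 81, -86: 89, -84: 97, -82: 104, -80: 112, -78: 107, -76: 98, -74: 110, -72: 138, -70: 160, -68: 167, -66: 167, -64: 168, -62: 168, -60: 169, -58: 167, -56: 169, -54: 169, -52: 167, -50: 168, -48: 167, -46: 160, -44: 146, -42: 134}
k2 bar y 0.022 {-100: 43, -98: 44, -96: 48, -94: 53, -92: 64, -90: 74, -88: 86, -86: 97, -84: 108, -82: 115, -80: 119, -78: 115, -76: 109, -74: 115, -72: 137, -70: 157, -68: 165, -66: 165, -64: 166, -62: 164, -60: 163, -58: 164, -56: 166, -54: 167, -52: 165, -50: 163, -48: 162, -46: 155, -44: 141, -42: 131}
k2 clip y 0.026 x -75.6 55.0
k2 clip y 0.029 x -75.58 75.0
k2 clip y 0.033 x -75.84 74.0
k2 clip y 0.038 x -75.98 76.0
```

View pics/k2.png

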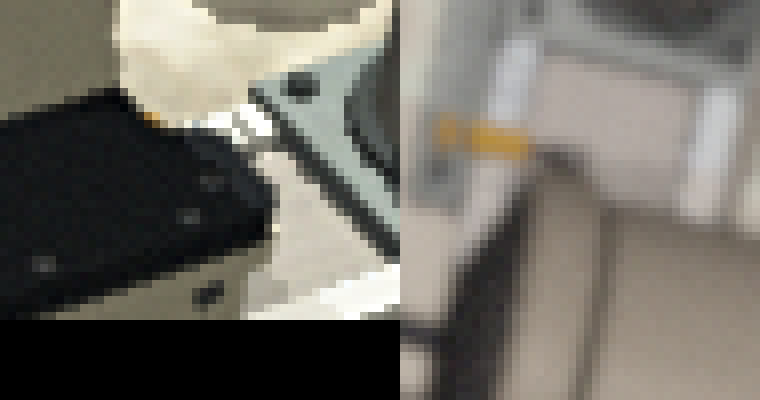

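The index bar is in line with the clip: bar minimum at -76, clip at -75.6. I hold for 2 s, check the loose objects, and hand in.

```bash
for i in 1 2; do python3 -m crank '[{"fingers":-1,"tx":0,"ty":0,"tz":0,"roll":0},{"fingers":-1,"tx":0,"ty":0,"tz":0,"roll":0},{"fingers":-1,"tx":0,"ty":0,"tz":0,"roll":0},{"fingers":-1,"tx":0,"ty":0,"tz":0,"roll":0},{"fingers":-1,"tx":0,"ty":0,"tz":0,"roll":0},{"fingers":-1,"tx":0,"ty":0,"tz":0,"roll":0},{"fingers":-1,"tx":0,"ty":0,"tz":0,"roll":0},{"fingers":-1,"tx":0,"ty":0,"tz":0,"roll":0}]' 50; done
python3 - <<'E'
from h import *
from prof import prof,xs
J,D=read_camera('top');W=cloud('top',D)
for y in(.017,.02):
    p=prof(J,y,.098,1);k=(xs>-.079)&(xs<-.06);print('bar min',xs[k][p[k].argmin()])
for nm,c,a,b in[('guard',(.53,.27),.096,.106),('handle',(.53,.27),.183,.2),('bottle',(.603,.19),.03,.07),('cap',(.396,.057),.012,.025)]:
    k=(D>0)&(abs(W[...,0]-c[0])<.045)&(abs(W[...,1]-c[1])<.045)&(W[...,2]>a)&(W[...,2]<b);q=W[k]
    print(nm,len(q),np.round(cv2.minEnclosingCircle(q[:,:2].astype(np.float32))[0],4) if len(q) else '')
I0=np.load('top0.npz')['I'];k=np.s_[230:290,215:250];print('marker diff',np.abs(J[k].astype(int)-I0[k]).mean())
o=observe();print(o['tool_pos'],o['contact_force'],abs(o['qvel']).max())
E
python3 -c "
from cell import hand_in;print(hand_in())"
```

```text
time: 22.25
tool_pos: [0.4922, -0.0265, 0.1281]
tool_rot: [-0.213, 1.566, -0.426]
contact_force: [5.0, -7.3, -3.2]
opening: 0.0243
time: 23.25
tool_pos: [0.4922, -0.0265, 0.128]
tool_rot: [-0.215, 1.566, -0.429]
contact_force: [5.9, -6.5, -3.3]
opening: 0.0243
bar min -0.07599999999999998
bar min -0.07599999999999998
guard 327 [0.5322 0.2724]
handle 77 [0.532  0.2723]
bottle 48 [0.6037 0.1896]
cap 235 [0.396  0.0571]
marker diff 7.33984126984127
[ 0.49222111 -0.02655077  0.12804013] [ 4.90425129 -5.06360572 -3.1416712 ] 0.0016524790008846093
the job is handed in; nothing more can be done
None
```

I brushed the barrel twice and put the brush back in its stand. I then pulled the gate out to the clip's mark and handed the job in at about 23 s, still holding the knob; no verdict was reported.

**Brush strokes:** By tool height the guard came down to about 3 mm above the rim, up to about 57 mm, and down to 3 mm again. It stayed centred to about 2 mm.

**Last checks (top camera):**
- **Gate:** the index bar reads -76.0 mm and the clip about -75.6 mm along the slide, so they line up to about 0.5 mm against the 4 mm allowed. The arm was still and pulling against the spring with about 5 N.
- **Brush:** guard and handle are within 1 mm of their starting positions and the handle is directly above the guard, so it stands upright.
- **Bottle and cap:** both are within 1 mm of where they started.

**Weaker points:**
- **Marker:** I only compared pictures, with a mean difference of 7 grey levels. That may be a shadow, but I did not measure its position; the arm worked well above it.
- **Cup:** I did not measure it at the end, but nothing was moved near it.
- **Camera disagreement:** the two cameras differed by up to about 5 mm in absolute position, so I averaged them or compared within one view.
- **Knob:** the grip on it carries about 5-7 N of sideways force because it is slightly off centre.
- **Scene camera:** the gripper hid the index bar from it, so the final alignment rests on the top camera, supported by 24.7 mm of tool travel against the 25.5 mm needed.

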